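# Drive the gib key tight between pulley and shaft

### The job

Take the brass gib-head key out of its blue holder and start it, thin end down, in the keyway gap of the belt pulley on the stand, its straight side to the shaft and its sloping side with the overhanging head outward. Then tap or press it down until it is tight, which takes a push of about 12 N; keep every push under 18 N, or the pulley will crack. Leave the key wedged upright by itself and do not disturb the other things on the bench.

Things in the scene. Friction and masses are not known exactly. Their poses are not given: they have to be found in the camera images.
- key: Loose brass gib-head taper key, 120 g. Origin: centre of its thin end (tip), z up to the head. Wedge 70 mm long, y -7 to +7 mm; straight side at x = +4 mm, sloping side from x = -4 mm at the tip to -15.7 mm at z = 70 mm (taper 1:6). Head: z 70 to 88, x -22 to +4, y -7 to +7 mm; grip it across y (14 mm).
- key_head (a point): Centre of the flat top of the key's head: 88 mm above the tip, 9 mm to the -x side of the key's origin; axes as the key's.
- holder: Fixed blue plastic holder, foot 64 x 70 mm, 48 mm high. The key stands upright in its slot, open at the top, with about 1 mm of play (it may lean 2 degrees), axes along the holder's, tip 8 mm above the bench, head 30 mm above the holder. Origin: middle of the slot, at bench level.
- stand: Fixed grey stand, foot plate 110 x 100 mm, with an upright steel shaft, 30 mm diameter, on its origin (bench level), z up. The shaft's -x side has an upright flat 10 to 12.5 mm from the origin, different each time: the shaft stands loosely, has 0 to 1.5 mm of play towards +x and then a firm stop, neither measured. Only the pulley sits on the shaft; its keyway is on the -x side.
- pulley: Aluminium V-belt pulley, 84 mm diameter, 32 to 87 mm above the bench; shaft ends 1 mm above it. Origin: on the shaft axis at its underside, axes as the stand's. Driven down, the key first takes up the shaft's play (0 to 9 mm of depth at a light push, under 7 N), then spreads the pulley along -x, 30 N per mm: the push grows by 8 to 10 N per mm; about 12 N is tight. It holds itself when let go.
- keyway (a point): Mouth of the keyway gap, level with the pulley's top (87 mm), 18 mm to the -x side of the stand's origin; axes as the stand's. Gap 18 mm wide in y, right through, free below; +x wall the shaft's flat, 5.5 to 8 mm from here, -x wall sloping 1:6 like the key, 7.7 mm from here at the mouth. The key, axes as the stand's, first touches both walls with its tip 31 to 46 mm down, unknown.
- spanner: Open-ended steel spanner, 148 mm long, lying loose at the left: leave it. Origin: centre of its underside.
- hex_key: Small loose L-shaped hex key, 87 mm: leave it. Origin: centre of its underside.
- timer: Loose white lab timer, 66 x 62 x 21 mm: leave it. Origin: centre of its underside.
- acid_bottle: Loose brown bottle with black cap, 64 mm diameter, 126 mm high: leave it. Origin: centre of its underside.
- wash_bottle: Loose wash bottle with red cap and spout, 177 mm high: leave it. Origin: centre of its underside.
Mind the look-alikes: they are no part of the job. Several things have the shape of the holder; the one meant has the colours described above.

How it is judged:
By the outcome, as a careful person would: the job done as asked, in the order asked, and still so for the second after the job is handed in, with the robot touching nothing.
It also fails if it takes over 54 s, if anything falls off the work surface, if the arm or the gripper's body presses on something with over 40 N, if the wrist force passes 120 N, or if a joint passes its speed limit or range.

### The arm

A 6-joint arm with a two-finger parallel gripper is mounted at the origin on a cart in front of the work surface, level with it; the furniture and walls round the work are solid. World frame = base frame: x ahead of the robot, y to its left, z up, the work surface at z = 0. Lengths are in m, angles in rad, forces in N, time in s.
With the tool pointing down it reaches from about 0.375 to 0.825 m from the base axis. Payload 5.5 kg.
Tool frame: the origin (TCP) lies at the very end of the fingers, on their centre line; the grasp point (between the pads) lies 19 mm behind it; z points along the fingers, y is the direction in which the jaws open and shut (so a half turn about z gives the same grasp; the last joint's range is limited). The gripper opens to 85 mm and grips with 20 to 120 N. Pads are 22 mm wide; open, the fingers measure 114 mm over their backs; the gripper's body (76 mm by 85 mm) begins 54 mm behind the grasp point. The pads swing forward as they close: fully open they stand 13 mm farther back than shut.
Start: joints at [1.307, 0.314, -0.047, 1.21, 0, 1.571], TCP at [0.156, 0.579, 0.231] pointing down, gripper open.
Joint ranges: [-2.67, 2.67], [-0.69, 1.73], [-1.03, 1.25], [-2.08, 2.16], [-1.42, 1.45], [-3.14, 3.14]. Speed limits (rad/s): [2.39, 2.39, 3.01, 3.14, 3.14, 3.14].

### API

Orientations are given as a unit quaternion [w, x, y, z].
In Python, from rig import arm gives the robot as it stands. The module is installed in compiled form; this text tells all that it offers.
- The arm moves only by the tool step_arm, never from a script. Its argument "commands" is a list of rows, each a list of 6 numbers: the shift along the world's x, y, z in m, then the turn, a rotation vector about the world's x, y, z in degrees. In form: [[dx, dy, dz, rx, ry, rz], ...]. A call has exactly 5 rows; each row is the pose to reach, as a shift and turn from the pose commanded when the call began; what a row does not reach only later rows make up. A row lasts 1/8 s, in which the tool goes at most 62.5 mm and 10.7 degrees, less where a joint would pass 70% of its speed; a pose out of reach is approached as far as the arm can. A call with a gripper value outside its range is refused whole. "claw" is the gripper command: -1 is fully open, 1 is shut, values between are in proportion, set as the call begins (left out, the last holds). The fingers move at their own pace and stop on an object; the grip force is fixed at half the most. Time passes only in rows, so rows that repeat a pose let the fingers close, or fill a call up. It gives the time, the measured TCP pose, the force and the opening at its end, in the units of the state.
- arm.state(): the state, without advancing time (a new reading comes with each control period).
- arm.camera(name): name is "side" or "top" or "wrist"; returns (picture, depth): 400x640x3 uint8, red, green, blue; 400x640 float32, m along the optical axis (not along the pixel's ray), 0 where there is no reading.
- arm.camera_params(name): a dict with "fx", "fy", "cx", "cy" (pixels), "k1" (the pictures are not rectified: a ray, as slopes to the right and down, at radius r is drawn at 1 + k1 r^2 times it, then the intrinsics apply), "view" (4x4, takes a point from world to camera coordinates). Camera axes: x right, y down, z forward; pixel columns grow to the right and rows downward; lengths in m; the calibration is good to about 2 mm. A picture is of the moment at which its call begins: read the wrist's pose just before it. camera_params takes no time and is no camera call; for the wrist camera it gives the pose at the moment of the call.
- arm.finish_job(): hands the job in, once; it reports no verdict.
The state is a dict: "t": time; "joints": joint angles; "qvel": joint speeds; "effort": joint torques, N m; "tcp_pos": TCP position; "tool_rot": TCP orientation; "wrist_force": force on the tool from outside, world axes, zero at the start; "wrist_torque": the same for the moment, N m; "gripper_width": finger opening in m.
Only numpy, scipy, OpenCV 4.12 (cv2) and the standard library are available. Lean on these libraries where they do the work, as an engineer would, in place of code of your own. Each camera call takes 0.05 s, during which the arm holds its last target.

## Working session

There is one attempt and no reset: what is moved stays moved. The work goes in short steps, Python scripts to look and compute and a tool call to move; the robot and the scene stay as the last step left them, time stands still between calls to the robot, and variables do not carry over. Pictures are saved under pics/ and viewed, and the job is handed in when it is done.

Besides the shell and the picture viewer there is one more tool, called after ">>>" as name(argument=value, ...) on one line, values as JSON. step_arm: Moves the arm, as the interface text tells. Its arguments: {"type":"object","properties":{"commands":{"type":"array","items":{"type":"array","items":{"type":"number"}}},"claw":{"type":"number"}},"required":["commands"]}

```bash
mkdir -p pics; ls; cat > h.py <<'E'
from rig import arm
import numpy as np, cv2
def save(im,name): cv2.imwrite('pics/'+name,cv2.cvtColor(im,cv2.COLOR_RGB2BGR))
E
python3 - <<'E'
from h import *
print(arm.state())
for n in ("top","side","wrist"):
    p=arm.camera_params(n); im,d=arm.camera(n); save(im,n+'0.png'); np.savez('pics/'+n+'0.npz',im=im,d=d,**p); print(n,p)
E
```

```text
pics
{'t': 0.0, 'joints': array([ 1.30699015e+00,  3.14230579e-01, -4.80815345e-02,  1.21020575e+00,
        1.23189702e-06,  1.57078862e+00]), 'qvel': array([-1.38754725e-04, -5.75229774e-04,  1.82820089e-03,  4.61781882e-05,
       -3.24101851e-03,  7.42774549e-04]), 'effort': array([ 5.61548386e-04, -5.39583564e+01,  3.39753985e+01,  1.88517908e-02,
       -2.75083499e-05, -6.39777191e-07]), 'tcp_pos': array([0.15630154, 0.57867919, 0.23043076]), 'tool_rot': array([-1.13822626e-04,  1.31517070e-01,  9.91313532e-01, -8.53207322e-04]), 'wrist_force': array([ 0.2288291 , -0.26664603, -0.70114163]), 'wrist_torque': array([ 0.01941582, -0.02199724,  0.05779698]), 'gripper_width': 0.08508555331553869}
top {'fx': 453.205539832138, 'fy': 453.205539832138, 'cx': 320.7133588141983, 'cy': 203.22958067787695, 'k1': -0.07838534640276991, 'view': array([[-0.02122791, -0.99977336, -0.00161212,  0.16849968],
       [-0.98640241,  0.02120681, -0.16297408,  0.51349361],
       [ 0.16297134, -0.0018694 , -0.98662903,  0.9951426 ],
       [ 0.        ,  0.        ,  0.        ,  1.        ]])}
side {
[... 168 characters left out ...]
,  0.02195401,  0.54555479],
       [-0.2000134 ,  0.28577062, -0.93719251,  0.1503557 ],
       [ 0.48476812, -0.80237874, -0.34812099,  0.76632574],
       [ 0.        ,  0.        ,  0.        ,  1.        ]])}
wrist {'fx': 319.21159040799995, 'fy': 319.21159040799995, 'cx': 319.2060053306674, 'cy': 198.4047157318982, 'k1': -0.03840714515711302, 'view': array([[ 2.60832682e-01,  9.65383999e-01,  2.14002665e-04,
        -6.00979717e-01],
       [ 9.30471366e-01, -2.51458862e-01,  2.66442261e-01,
        -3.37017612e-02],
       [ 2.57272909e-01, -6.92977263e-02, -9.63850858e-01,
         3.76268665e-01],
       [ 0.00000000e+00,  0.00000000e+00,  0.00000000e+00,
         1.00000000e+00]])}
```

View pics/top0.png

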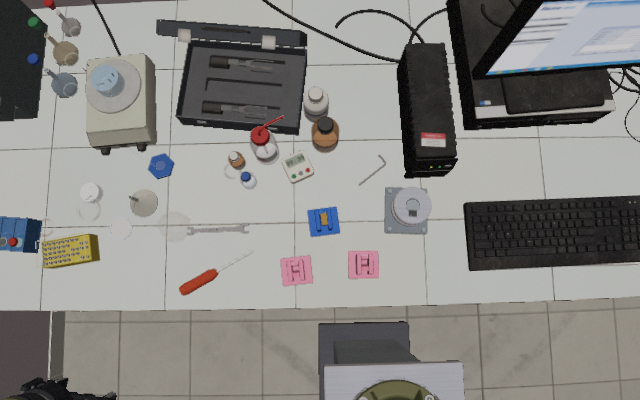

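View pics/side0.png

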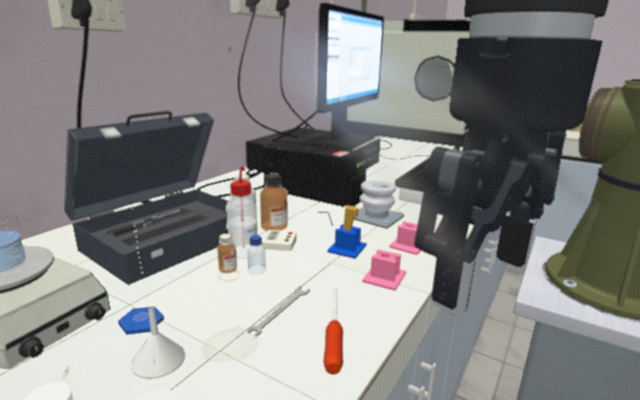

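View pics/wrist0.png

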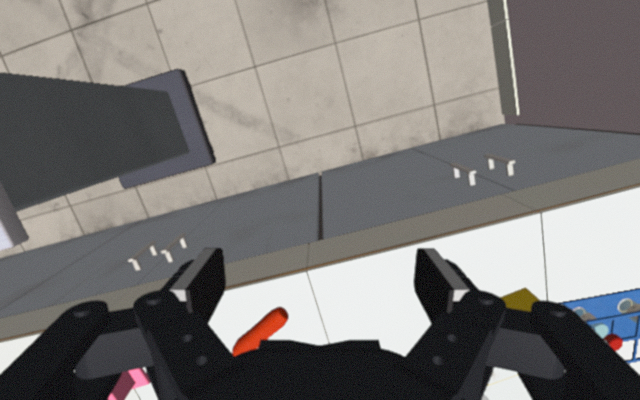

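The top view shows the blue holder with the key at (324,221) and the stand with the pulley at (408,208). The pink look-alikes are at (297,270) and (363,264).

```bash
python3 - <<'E'
import cv2
t=cv2.imread('pics/top0.png')
cv2.imwrite('pics/tz.png',cv2.resize(t[170:250,290:450],None,fx=5,fy=5,interpolation=cv2.INTER_CUBIC))
s=cv2.imread('pics/side0.png')
cv2.imwrite('pics/sz.png',cv2.resize(s[160:270,310:430],None,fx=5,fy=5,interpolation=cv2.INTER_CUBIC))
E
```

```text
(no output)
```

View pics/tz.png

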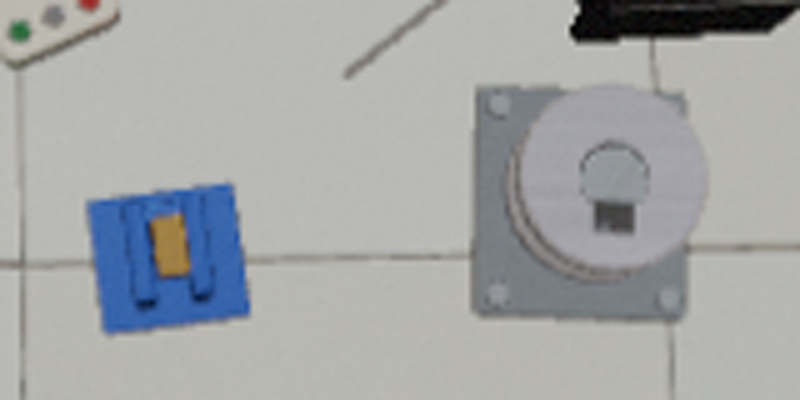

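View pics/sz.png

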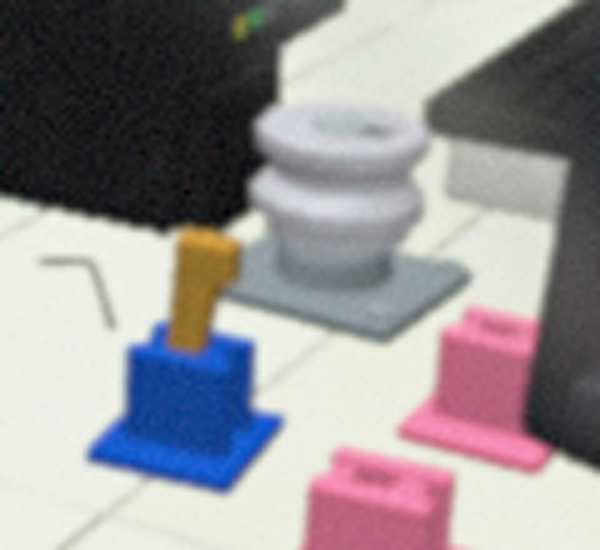

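```bash
cat >> h.py <<'E'
def ray(p,uv):
    K=np.array([[p['fx'],0,p['cx']],[0,p['fy'],p['cy']],[0,0,1]],float)
    x=(uv[0]-K[0,2])/K[0,0]; y=(uv[1]-K[1,2])/K[1,1]
    rd=np.hypot(x,y); r=rd
    for _ in range(20): r=rd/(1+p['k1']*r*r)
    s=r/rd if rd>0 else 1
    V=np.array(p['view']); R=V[:3,:3]; o=-R.T@V[:3,3]
    return o,R.T@np.array([x*s,y*s,1.])
def onz(p,uv,z):
    o,d=ray(p,uv); return o+d*(z-o[2])/d[2]
def proj(p,X):
    V=np.array(p['view']); c=V[:3,:3]@X+V[:3,3]; x,y=c[:2]/c[2]; r2=x*x+y*y; k=1+p['k1']*r2
    return np.array([p['fx']*x*k+p['cx'],p['fy']*y*k+p['cy']])
def load(n):
    q=np.load('pics/'+n+'.npz'); return {k:q[k] for k in q}
def snap(cam,n):
    p=arm.camera_params(cam); im,d=arm.camera(cam); save(im,n+'.png'); np.savez('pics/'+n+'.npz',im=im,d=d,**p); return im,d,p
E
python3 - <<'E'
from h import *
p=load('top0'); d=p['d']; im=p['im']
hsv=cv2.cvtColor(im,cv2.COLOR_RGB2HSV)
def pt(u,v): 
    o,r=ray(p,(u,v)); return o+r*d[v,u]
for u,v in [(324,219),(312,230),(413,200),(425,220),(388,228),(395,220),(343,240)]: print(u,v,pt(u,v).round(4))
# holder foot
m=cv2.inRange(hsv,(100,120,60),(130,255,255)); m2=np.zeros_like(m); m2[200:245,300:350]=m[200:245,300:350]
c=max(cv2.findContours(m2,0,2)[0],key=cv2.contourArea); print(cv2.minAreaRect(c))
z=lambda q,h: onz(p,(290+q[0]/5,170+q[1]/5),h)[:2].round(4)
print('holder foot',[z(q,.008) for q in [(88,200),(235,183),(250,316),(106,334)]])
print('key head top',[z(q,.096) for q in [(150,218),(182,212),(190,272),(160,278)]])
print('stand foot',[z(q,.01) for q in [(473,86),(685,94),(685,322),(473,316)]])
print('shaft',[z(q,.088) for q in [(579,175),(650,175),(614,141)]],'gap',[z(q,.087) for q in [(594,201),(634,204),(633,233),(593,230)]])
print('pulley top',[z(q,.087) for q in [(519,182),(707,182),(613,86),(613,272)]])
E
```

```text
324 219 [0.4735 0.1512 0.0957]
312 230 [0.4595 0.1792 0.0077]
413 200 [ 0.5129 -0.046   0.0842]
425 220 [ 0.4769 -0.0871  0.011 ]
388 228 [0.4595 0.0018 0.0153]
395 220 [ 0.479  -0.0169  0.0069]
343 240 [ 0.4355  0.1066 -0.004 ]
((323.3296813964844, 221.22271728515625), (26.168415069580078, 28.877771377563477), 82.40535736083984)
holder foot [array([0.5071, 0.1887]), array([0.5137, 0.1191]), array([0.4506, 0.1138]), array([0.4436, 0.1814])]
key head top [array([0.4854, 0.1596]), array([0.4877, 0.1457]), array([0.4616, 0.1429]), array([0.4593, 0.1559])]
stand foot [array([0.5577, 0.0047]), array([ 0.5517, -0.0966]), array([ 0.4429, -0.0902]), array([0.448 , 0.0095])]
shaft [array([ 0.5015, -0.0287]), array([ 0.5008, -0.06  ]), array([ 0.5163, -0.0449])] gap [array([ 0.49  , -0.0349]), array([ 0.4883, -0.0524]), array([ 0.4755, -0.0513]), array([ 0.4772, -0.0338])]
pulley top [array([ 0.4991, -0.0023]), array([ 0.4973, -0.0853]), array([ 0.5411, -0.0461]), array([ 0.4585, -0.0416])]
```

```bash
python3 - <<'E'
from h import *
from scipy.spatial.transform import Rotation as R
s=arm.state(); q=s['tool_rot']; T=R.from_quat([q[1],q[2],q[3],q[0]]).as_matrix()
V=arm.camera_params('wrist')['view']; o=-V[:3,:3].T@V[:3,3]
print('cam in tool',T.T@(o-s['tcp_pos'])); print('cam axes in tool (rows x,y,z)\n',(V[:3,:3]@T).round(3))
E
```

```text
cam in tool [ 0.06771764  0.00121256 -0.14125814]
cam axes in tool (rows x,y,z)
 [[-0.     1.    -0.002]
 [-0.964 -0.001 -0.266]
 [-0.266  0.002  0.964]]
```

>>> step_arm(commands=[[0.035,-0.049,0.0,0,0,4],[0.07,-0.098,0.0,0,0,8],[0.105,-0.147,0.0,0,0,12],[0.14,-0.196,0.0,0,0,17],[0.175,-0.245,0.0,0,0,21]], claw=-1)

```text
t: 0.78
tcp_pos: [0.3322, 0.3325, 0.2312]
tool_rot: [0.0, -0.053, 0.999, -0.0]
wrist_force: [1.3, 0.5, -1.0]
gripper_width: 0.0854
```

>>> step_arm(commands=[[0.035,-0.049,0.0,0,0,0],[0.07,-0.098,0.0,0,0,0],[0.105,-0.147,0.0,0,0,0],[0.125,-0.183,0.0,0,0,0],[0.125,-0.183,0.0,0,0,0]])

```text
t: 1.4
tcp_pos: [0.4574, 0.149, 0.231]
tool_rot: [-0.0, -0.049, 0.999, -0.0]
wrist_force: [0.4, -0.0, 0.1]
gripper_width: 0.0855
```

```bash
python3 - <<'E'
from h import *
s=arm.state(); print(s['t'],s['tcp_pos'],s['tool_rot'],s['joints'],s['wrist_force'])
snap('wrist','w1')
E
```

```text
1.4 [0.45736108 0.14897186 0.23102712] [-1.42047320e-04 -4.90144896e-02  9.98798027e-01 -2.48264842e-04] [ 3.15161536e-01  9.06581260e-02 -3.23868046e-01  1.15667483e+00
 -4.04334072e-04  2.17093341e-01] [ 0.35820093 -0.02088803  0.1086091 ]
```

View pics/w1.png

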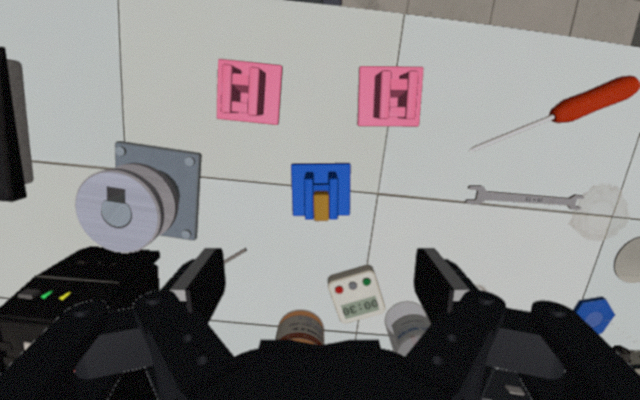

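The wrist view shows the blue holder at (321,190) with the key's head at (322,206), and the pulley at (118,210) with its keyway at (117,195).

```bash
cat >> h.py <<'E'
def rect(p,mask,z,box):
    m=np.zeros_like(mask); a,b,c,d=box; m[b:d,a:c]=mask[b:d,a:c]
    c=max(cv2.findContours(m,0,2)[0],key=cv2.contourArea)
    P=np.array([onz(p,q,z)[:2]*1000 for q in c[:,0,:].astype(float)],np.float32)
    return c,cv2.minAreaRect(P)
E
cat > k.py <<'E'
from h import *
import sys
p=load(sys.argv[1]); hsv=cv2.cvtColor(p['im'],cv2.COLOR_RGB2HSV)
box=list(map(int,sys.argv[2:6]))
br=cv2.inRange(hsv,(10,110,60),(28,255,255)); bl=cv2.inRange(hsv,(100,120,40),(130,255,255))
c,r=rect(p,br,.096,box); print('key',r,cv2.boundingRect(c))
c,r=rect(p,bl,.008,box); print('foot',r,cv2.boundingRect(c))
im=cv2.cvtColor(p['im'],cv2.COLOR_RGB2BGR)[box[1]:box[3],box[0]:box[2]]
f=min(800/im.shape[1],600/im.shape[0]); cv2.imwrite('pics/z_'+sys.argv[1]+'.png',cv2.resize(im,None,fx=f,fy=f,interpolation=cv2.INTER_CUBIC)); print(f)
E
python3 k.py w1 280 150 365 230
```

```text
key ((473.32183837890625, 153.456787109375), (26.454404830932617, 12.558486938476562), 8.75799560546875) (314, 192, 15, 29)
foot ((482.20220947265625, 155.00885009765625), (65.58253479003906, 67.65615844726562), 5.604671478271484) (292, 164, 58, 55)
7.5
```

View pics/z_w1.png

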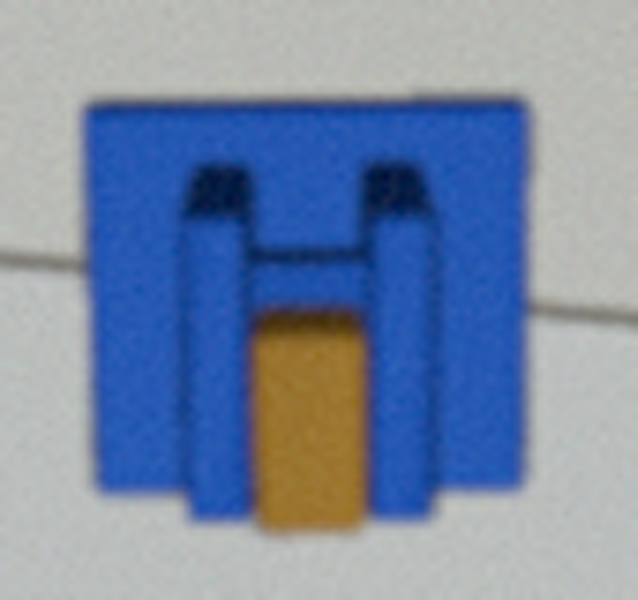

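>>> step_arm(commands=[[0.005,0.001,-0.02,0,0,0],[0.01,0.002,-0.05,0,0,0],[0.016,0.003,-0.08,0,0,0],[0.016,0.003,-0.08,0,0,0],[0.016,0.003,-0.08,0,0,0]])

```text
t: 2.08
tcp_pos: [0.4723, 0.1551, 0.1522]
tool_rot: [0.0, -0.052, 0.999, 0.0]
wrist_force: [0.1, 0.1, -0.1]
gripper_width: 0.0854
```

```bash
python3 - <<'E'
from h import *
s=arm.state(); print(s['t'],s['tcp_pos'],s['tool_rot'],s['wrist_force'],s['wrist_torque'])
snap('wrist','w2')
E
python3 k.py w2 240 110 420 270
```

```text
2.075 [0.47229055 0.1550542  0.15217312] [ 1.70739708e-04 -5.19420200e-02  9.98650077e-01  1.46293712e-04] [ 0.08746027  0.12802542 -0.10130811] [ 0.03796483  0.04647153 -0.01065536]
key ((472.7595520019531, 153.51223754882812), (27.575611114501953, 12.4860258102417), 6.183413505554199) (305, 197, 20, 41)
foot ((483.0491943359375, 154.9298553466797), (68.65789031982422, 67.90424346923828), 6.803741931915283) (279, 160, 75, 73)
3.75
```

View pics/z_w2.png

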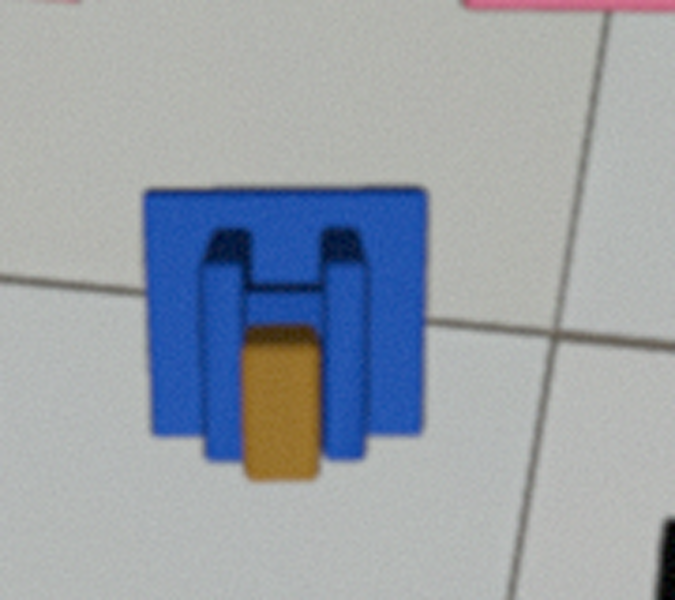

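>>> step_arm(commands=[[0.002,-0.001,-0.03,0,0,0],[0.002,-0.002,-0.06,0,0,0],[0.002,-0.002,-0.082,0,0,0],[0.002,-0.002,-0.082,0,0,0],[0.002,-0.002,-0.082,0,0,0]], claw=-0.2)

```text
t: 2.75
tcp_pos: [0.4755, 0.1527, 0.0709]
tool_rot: [0.001, -0.051, 0.999, 0.0]
wrist_force: [0.6, 0.1, 0.2]
gripper_width: 0.0512
```

```bash
python3 - <<'E'
from h import *
s=arm.state(); print(s['t'],s['tcp_pos'],s['tool_rot'],s['wrist_force'],s['gripper_width'])
snap('wrist','w3');snap('side','s3')
E
python3 k.py w3 220 110 420 290
python3 - <<'E'
import cv2
s=cv2.imread('pics/s3.png')
cv2.imwrite('pics/s3z.png',cv2.resize(s[130:290,280:440],None,fx=3.7,fy=3.7,interpolation=cv2.INTER_CUBIC))
E
```

```text
2.75 [0.47551502 0.15268971 0.07086774] [ 1.05732069e-03 -5.13965237e-02  9.98677726e-01  2.80960608e-04] [0.61459989 0.12479359 0.16739808] 0.05115263302060095
key ((467.2244873046875, 152.79676818847656), (23.567182540893555, 12.737027168273926), 6.588619709014893) (302, 236, 33, 54)
foot ((486.2379455566406, 155.1673583984375), (76.36064147949219, 68.0746841430664), 6.560539245605469) (267, 174, 104, 106)
3.3333333333333335
```

View pics/w3.png

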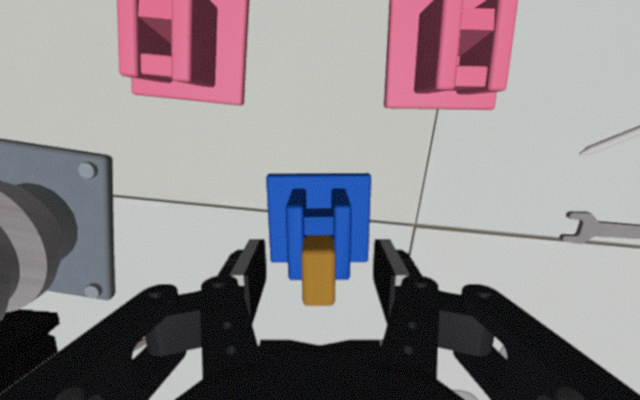

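View pics/s3z.png

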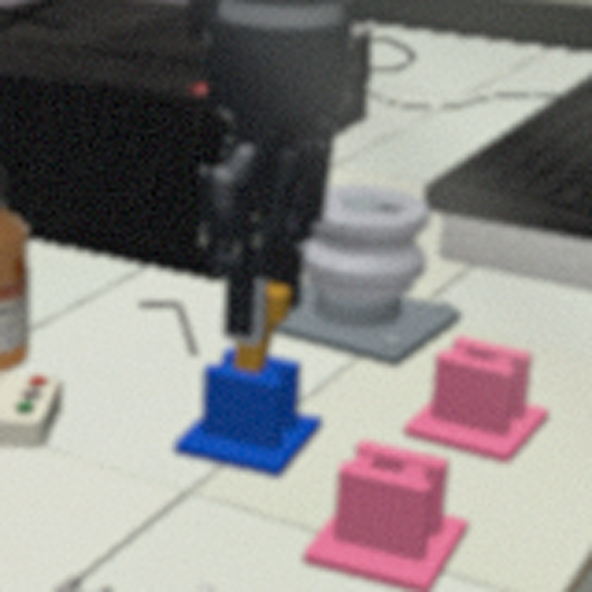

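The jaws are centred on the key: the inner faces are at u≈262 and 376, and the key spans 303–334. I'll close them now.

>>> step_arm(commands=[[0,0,0,0,0,0],[0,0,0,0,0,0],[0,0,0,0,0,0],[0,0,0,0,0,0],[0,0,0,0,0,0]], claw=1)

```text
t: 3.48
tcp_pos: [0.4748, 0.1523, 0.0698]
tool_rot: [0.0, -0.051, 0.999, 0.0]
wrist_force: [-0.9, -1.7, 5.7]
gripper_width: 0.0128
```

```bash
python3 - <<'E'
from h import *
s=arm.state(); print(s['t'],s['tcp_pos'],s['tool_rot'],s['wrist_force'],s['wrist_torque'],s['gripper_width'])
u=snap('wrist','w4')
p=load('w3')
for uv in [(318,303),(318,250),(318,237)]: print(onz(p,uv,.096))
E
```

```text
3.475 [0.47475061 0.15230095 0.06982483] [ 3.32310817e-04 -5.13116646e-02  9.98682632e-01  4.84932772e-05] [-0.90836604 -1.66469825  5.74202153] [-0.13676193  0.30151791  0.01998341] 0.012777956525366714
[0.48546451 0.15460979 0.096     ]
[0.46147683 0.152162   0.096     ]
[0.45597414 0.15160033 0.096     ]
```

View pics/w4.png

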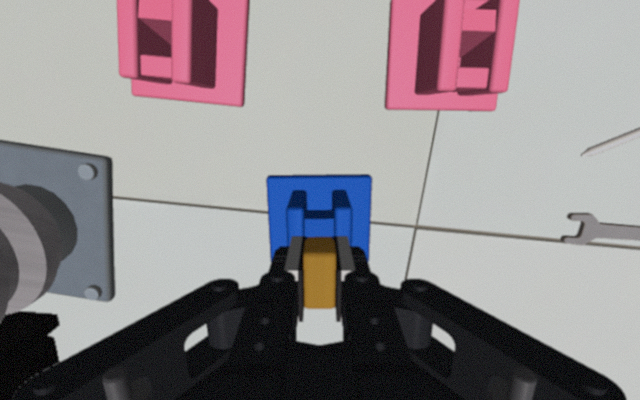

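>>> step_arm(commands=[[0,0,0.01,0,0,0],[0,0,0.03,0,0,0],[0,0,0.06,0,0,0],[0,0,0.1,0,0,0],[0,0,0.13,0,0,0]])

```text
t: 4.15
tcp_pos: [0.4744, 0.1523, 0.2011]
tool_rot: [0.0, -0.051, 0.999, 0.0]
wrist_force: [0.2, 0.1, -1.7]
gripper_width: 0.0129
```

```bash
python3 - <<'E'
from h import *
s=arm.state(); print(s['t'],s['tcp_pos'],s['tool_rot'],s['wrist_force'],s['wrist_torque'],s['gripper_width'])
snap('side','s5');snap('wrist','w5')
s=cv2.imread('pics/s5.png')
cv2.imwrite('pics/s5z.png',cv2.resize(s[90:270,280:440],None,fx=3.3,fy=3.3,interpolation=cv2.INTER_CUBIC))
E
```

```text
4.15 [0.4744171  0.15227243 0.20113064] [ 2.62815311e-04 -5.13495234e-02  9.98680701e-01  1.18172837e-04] [ 0.15936446  0.10408556 -1.66518897] [-0.00206397 -0.04278451  0.03736658] 0.01289514433146168
```

View pics/s5z.png

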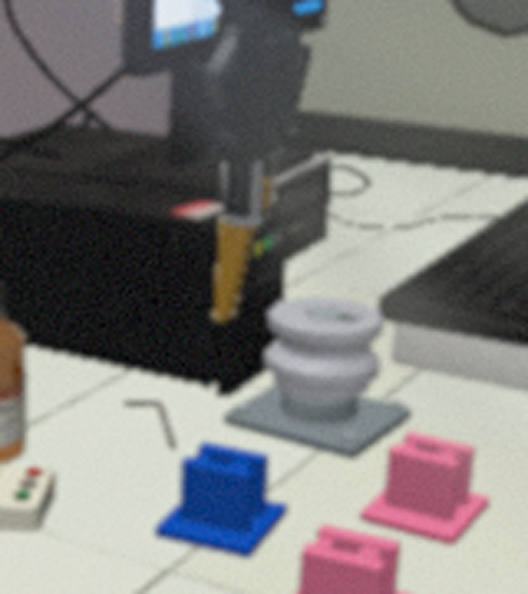

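View pics/w5.png

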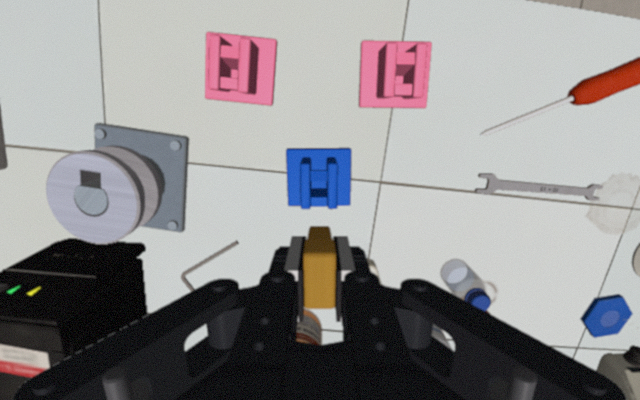

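```bash
python3 - <<'E'
from h import *
p=load('s5'); hsv=cv2.cvtColor(p['im'],cv2.COLOR_RGB2HSV)
br=cv2.inRange(hsv,(10,110,60),(28,255,255)); 
rows=[]
for v in range(150,195):
    u=np.where(br[v,335:362])[0]+335
    if len(u): rows.append((v,u.min()-.5,u.max()+.5))
print(rows)
r=np.array(rows)
# expected left edge: key point tool yaw 6deg, TCP (.4744,.1523,.2011); 
tc=np.array([.4744,.1523,.2011]); yaw=np.deg2rad(5.9); X=np.array([np.cos(yaw),np.sin(yaw),0]);Y=np.array([-np.sin(yaw),np.cos(yaw),0]);Z=np.array([0,0,1.])
org=np.array([.4735,.1523,0])+9e-3*X; org[2]=.008+.1313
for k in [(4,7,0),(4,7,60),(-4,7,0),(-4,-7,0),(-14,-7,60),(-4,7,0)]:
    k=np.array(k)/1000; print(k,proj(p,org+k[0]*X+k[1]*Y+k[2]*Z))
E
```

```text
[(158, np.float64(346.5), np.float64(348.5)), (159, np.float64(345.5), np.float64(354.5)), (160, np.float64(345.5), np.float64(355.5)), (161, np.float64(345.5), np.float64(355.5)), (162, np.float64(345.5), np.float64(355.5)), (163, np.float64(344.5), np.float64(355.5)), (164, np.float64(345.5), np.float64(355.5)), (165, np.float64(345.5), np.float64(355.5)), (166, np.float64(345.5), np.float64(355.5)), (167, np.float64(344.5), np.float64(354.5)), (168, np.float64(345.5), np.float64(354.5)), (169, np.float64(345.5), np.float64(354.5)), (170, np.float64(345.5), np.float64(354.5)), (171, np.float64(345.5), np.float64(353.5)), (172, np.float64(344.5), np.float64(353.5)), (173, np.float64(344.5), np.float64(353.5)), (174, np.float64(343.5), np.float64(353.5)), (175, np.float64(344.5), np.float64(353.5)), (176, np.float64(343.5), np.float64(353.5)), (177, np.float64(344.5), np.float64(352.5)), (178, np.float64(343.5), np.float64(352.5)), (179, np.float64(343.5), np.float64(351.5)), (180, np.float64(344.5), np.float64(350.5)), (181, np.float64(344.5), np.float64(351.5)), (182, np.float64(344.5), np.float64(351.5)), (183, np.float64(344.5), np.float64(349.5)), (184, np.float64(344.5), np.float64(349.5)), (185, np.float64(344.5), np.float64(349.5)), (186, np.float64(345.5), np.float64(349.5)), (187, np.float64(344.5), np.float64(348.5))]
[0.004 0.007 0.   ] [346.60074778 185.94356302]
[0.004 0.007 0.06 ] [347.94624095 156.45988821]
[-0.004  0.007  0.   ] [350.34638938 186.56834737]
[-0.004 -0.007  0.   ] [352.95492024 184.65722369]
[-0.014 -0.007  0.06 ] [359.24424767 156.09931489]
[-0.004  0.007  0.   ] [350.34638938 186.56834737]
```

>>> step_arm(commands=[[0,-0.045,0,0,0,-2],[0,-0.095,0,0,0,-4],[0,-0.145,0,0,0,-7],[0,-0.19,-0.01,0,0,-9],[0,-0.195,-0.02,0,0,-9]])

```text
t: 4.88
tcp_pos: [0.4736, -0.045, 0.178]
tool_rot: [-0.001, 0.029, 1.0, -0.0]
wrist_force: [-0.6, 0.6, -2.0]
gripper_width: 0.0132
```

```bash
python3 - <<'E'
from h import *
s=arm.state(); print(s['t'],s['tcp_pos'],s['tool_rot'],s['wrist_force'],s['wrist_torque'],s['gripper_width'])
snap('wrist','w6');snap('side','s6');snap('top','t6')
print(arm.state()['tcp_pos'])
s=cv2.imread('pics/w6.png')
cv2.imwrite('pics/w6z.png',cv2.resize(s[120:320,220:420],None,fx=3,fy=3,interpolation=cv2.INTER_CUBIC))
s=cv2.imread('pics/s6.png')
cv2.imwrite('pics/s6z.png',cv2.resize(s[120:240,330:440],None,fx=5,fy=5,interpolation=cv2.INTER_CUBIC))
E
```

```text
4.875 [ 0.47355152 -0.04498765  0.17796798] [-7.52147098e-04  2.92014333e-02  9.99573251e-01 -1.62990233e-04] [-0.59739433  0.60109986 -2.00196293] [ 0.02972858 -0.04178123  0.01634695] 0.013165650117450935
[ 0.47331459 -0.04235501  0.17802096]
```

View pics/w6z.png

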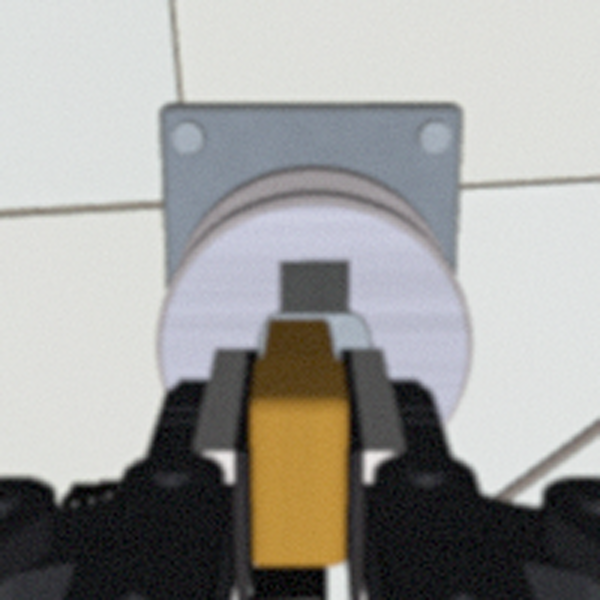

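View pics/s6z.png

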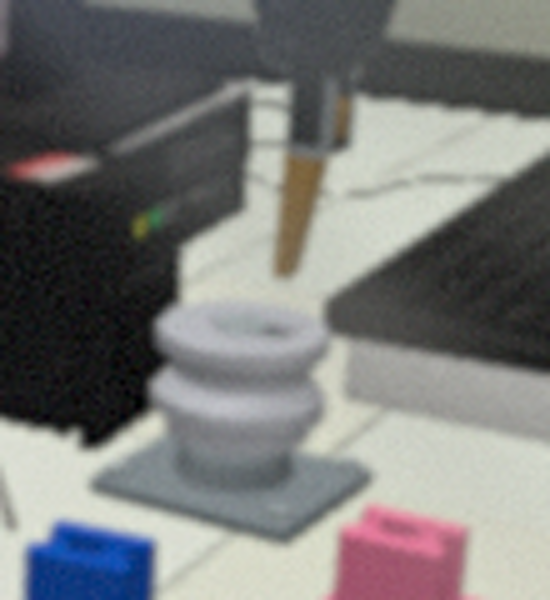

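```bash
python3 - <<'E'
from h import *
snap('wrist','w7'); s=arm.state(); print(s['t'],s['tcp_pos'],s['tool_rot'],s['wrist_force'])
s=cv2.imread('pics/w7.png')
cv2.imwrite('pics/w7z.png',cv2.resize(s[190:290,270:370],None,fx=6,fy=6,interpolation=cv2.INTER_CUBIC))
E
```

```text
5.075 [ 0.47384117 -0.04197277  0.17862864] [-8.05807776e-04  2.67966528e-02  9.99640534e-01  3.06357758e-04] [-0.58267521  0.64955737 -1.58675243]
```

View pics/w7z.png

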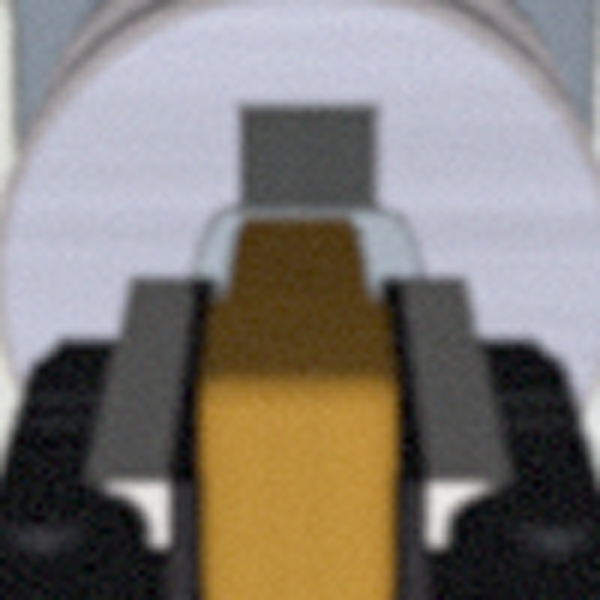

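```bash
python3 - <<'E'
from h import *
p=load('w7')
f=lambda u,v,z: onz(p,((u+.5)/6-.5+270,(v+.5)/6-.5+190),z)*1000
tz=.1785-.0618
A=[f(240,105,.087),f(378,105,.087),f(376,207,.087),f(244,207,.088)]; print('gap',np.round(A,1))
B=[f(237,220,tz),f(355,220,tz)]; print('tip',np.round(B,1),np.linalg.norm(B[0]-B[1]))
C=[f(200,382,tz+.088),f(396,382,tz+.088)]; print('head front',np.round(C,1),np.linalg.norm(C[0]-C[1]))
print('pulley edges',f(5,230,.087).round(1),f(598,230,.087).round(1), f(300,3,.087).round(1))
E
```

```text
gap [[476.5 -48.1  87. ]
 [477.4 -30.7  87. ]
 [491.1 -31.5  87. ]
 [489.8 -48.4  88. ]]
tip [[481.  -48.  116.7]
 [481.7 -34.7 116.7]] 13.275512158062908
head front [[459.7 -46.6 204.7]
 [460.4 -33.8 204.7]] 12.797489539086271
pulley edges [491.7 -79.5  87. ] [495.9  -3.   87. ] [463.6 -39.8  87. ]
```

```bash
python3 - <<'E'
from h import *
p=load('s6'); hsv=cv2.cvtColor(p['im'],cv2.COLOR_RGB2HSV); im=p['im'].astype(int)
sat=hsv[:,:,1].astype(float)
L=[];Rr=[]
for v in range(153,173):
    row=cv2.GaussianBlur(sat[v:v+1,378:402],(1,1),0)[0]
    row=(im[v,378:402,0]-im[v,378:402,2]).astype(float); th=row.max()/2
    i=np.argmax(row>th); l=378+i-1+(th-row[i-1])/(row[i]-row[i-1])
    j=len(row)-1-np.argmax(row[::-1]>th); r=378+j+(row[j]-th)/(row[j]-row[j+1]); L.append((v,l));Rr.append((v,r))
L=np.array(L);Rr=np.array(Rr); print(np.c_[L,Rr[:,1]].round(1))
pl=np.polyfit(L[:,0],L[:,1],1);pr=np.polyfit(Rr[:,0],Rr[:,1],1); print('obs slopes',pl[0],pr[0])
yaw=np.deg2rad(-3.2)
for lean in (-2,0,2):
  for roll in (-1,0,1):
    from scipy.spatial.transform import Rotation as R
    M=R.from_euler('z',-3.2,degrees=True).as_matrix()@R.from_euler('yx',[-lean,roll],degrees=True).as_matrix()  # lean>0: tip to +x
    o=np.array([.484,-.0415,.1165])
    P=lambda k: proj(p,o+M@(np.array(k)/1000))
    a,b=P((4,7,0)),P((4,7,50)); c,d=P((-4,-7,0)),P((-12.3,-7,50))
    print(lean,roll,(b-a)[0]/(b-a)[1],(d-c)[0]/(d-c)[1],a.round(1))
E
```

```text
[[153.  386.5 394.1]
 [154.  386.5 394. ]
 [155.  386.4 393.6]
 [156.  386.4 393.5]
 [157.  386.1 393.4]
 [158.  386.  393.2]
 [159.  385.9 392.8]
 [160.  385.7 392.3]
 [161.  385.4 392.1]
 [162.  385.4 392. ]
 [163.  385.4 391.6]
 [164.  385.3 391.3]
 [165.  385.2 391.2]
 [166.  385.2 390.8]
 [167.  384.9 390.4]
 [168.  384.9 390.4]
 [169.  384.6 390.2]
 [170.  384.6 389.6]
 [171.  384.4 389.3]
 [172.  384.2 389.4]]
obs slopes -0.12097849445975413 -0.2639790766421769
-2 -1 -0.036580820747044475 -0.20338841197862553 [384.1 174. ]
-2 0 -0.04461644021526103 -0.21077276737632114 [384.1 174. ]
-2 1 -0.052577477053416914 -0.21813651807140896 [384.1 173.9]
0 -1 -0.06971856163227835 -0.23973820491899514 [384.1 174. ]
0 0 -0.07766661823754269 -0.24701922527101938 [384.1 173.9]
0 1 -0.08555043073532588 -0.254291588798415 [384.1 173.9]
2 -1 -0.10329395139503837 -0.27702929063778475 [384.1 173.9]
2 0 -0.11115133511191488 -0.2842022176462301 [384.1 173.9]
2 1 -0.11895510951674261 -0.2913789311992283 [384.1 173.8]
```

>>> step_arm(commands=[[0,0.001,0,0,1,0],[0,0.0017,-0.006,0,1.8,0],[0,0.0017,-0.013,0,1.8,0],[0,0.0017,-0.02,0,1.8,0],[0,0.0017,-0.02,0,1.8,0]])

```text
t: 5.7
tcp_pos: [0.4737, -0.041, 0.1584]
tool_rot: [-0.016, 0.027, 0.999, -0.0]
wrist_force: [0.1, -0.1, -1.5]
gripper_width: 0.0127
```

```bash
python3 - <<'E'
from h import *
s=arm.state();snap('wrist','w8');  print(s['t'],s['tcp_pos'],s['tool_rot'],s['wrist_force'])
snap('side','s8')
s=cv2.imread('pics/w8.png')
cv2.imwrite('pics/w8z.png',cv2.resize(s[190:290,270:370],None,fx=6,fy=6,interpolation=cv2.INTER_CUBIC))
s=cv2.imread('pics/s8.png')
cv2.imwrite('pics/s8z.png',cv2.resize(s[120:240,330:440],None,fx=5,fy=5,interpolation=cv2.INTER_CUBIC))
E
```

```text
5.7 [ 0.47369889 -0.04096128  0.15844128] [-1.64977889e-02  2.71449472e-02  9.99495287e-01 -3.83199851e-04] [ 0.13733928 -0.09601431 -1.49200455]
```

View pics/w8z.png

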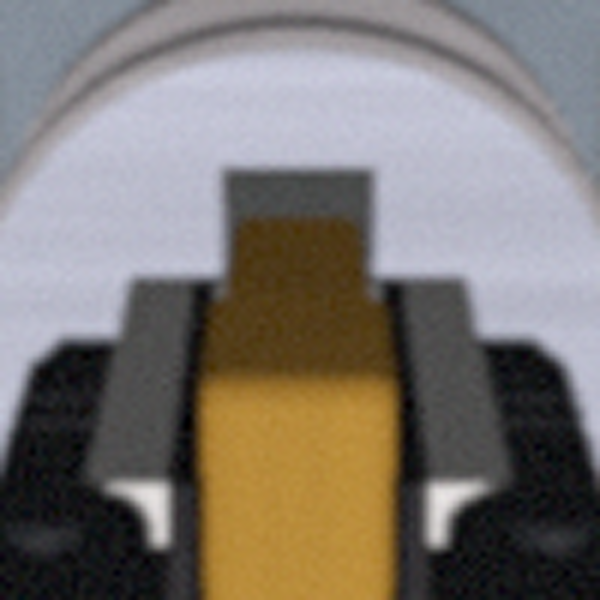

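View pics/s8z.png

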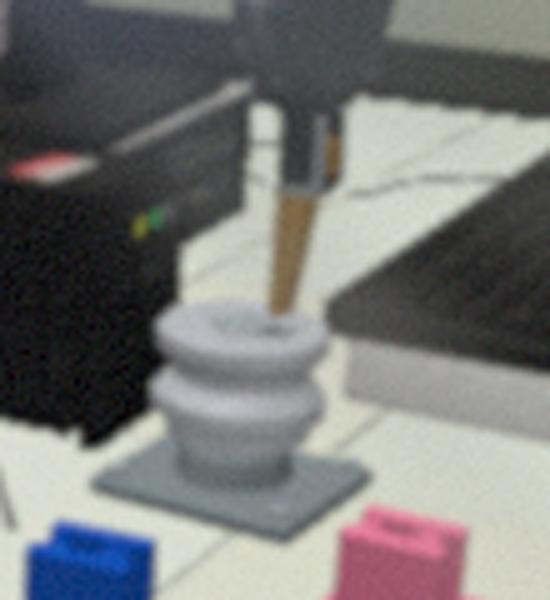

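```bash
python3 - <<'E'
from h import *
p=load('w8')
f=lambda u,v,z: onz(p,((u+.5)/6-.5+270,(v+.5)/6-.5+190),z)*1000
tz=.1584-.0618
for n,a in dict(gap=[f(222,170,.087),f(373,170,.087)],tip=[f(235,220,tz),f(363,220,tz)],head=[f(200,382,tz+.088),f(396,382,tz+.088)]).items(): print(n,np.round(a,1).tolist())
E
```

```text
gap [[476.6, -48.5, 87.0], [477.6, -30.9, 87.0]]
tip [[479.6, -46.9, 96.6], [480.4, -32.5, 96.6]]
head [[461.3, -45.3, 184.6], [462.0, -32.4, 184.6]]
```

>>> step_arm(commands=[[0.0004,0,-0.008,0,0,0],[0.0008,0,-0.016,0,0,0],[0.0012,0,-0.023,0,0,0],[0.0015,0,-0.03,0,0,0],[0.0015,0,-0.03,0,0,0]])

```text
t: 6.42
tcp_pos: [0.4754, -0.041, 0.1286]
tool_rot: [-0.016, 0.027, 0.999, -0.0]
wrist_force: [-0.7, -0.1, -1.3]
gripper_width: 0.0131
```

```bash
python3 - <<'E'
from h import *
s=arm.state(); print(s['t'],s['tcp_pos'],s['tool_rot'],s['wrist_force'],s['wrist_torque'])
E
```

```text
6.425 [ 0.47540748 -0.04101894  0.128566  ] [-1.63631603e-02  2.71858393e-02  9.99496388e-01 -3.85014128e-04] [-0.66564025 -0.09538079 -1.30971932] [ 0.00074609 -0.0412046   0.00221215]
```

>>> step_arm(commands=[[0.0001,0,-0.001,0,0,0],[0.0003,0,-0.002,0,0,0],[0.0004,0,-0.003,0,0,0],[0.0006,0,-0.004,0,0,0],[0.0007,0,-0.005,0,0,0]])

```text
t: 7.05
tcp_pos: [0.4767, -0.0411, 0.1243]
tool_rot: [-0.016, 0.027, 1.0, -0.0]
wrist_force: [0.2, 0.2, -1.9]
gripper_width: 0.0132
```

>>> step_arm(commands=[[0.0001,0,-0.001,0,0,0],[0.0002,0,-0.002,0,0,0],[0.0003,0,-0.003,0,0,0],[0.0004,0,-0.004,0,0,0],[0.0005,0,-0.005,0,0,0]])

```text
t: 7.68
tcp_pos: [0.4771, -0.0411, 0.1192]
tool_rot: [-0.016, 0.027, 1.0, -0.0]
wrist_force: [0.2, 1.1, -1.2]
gripper_width: 0.0128
```

>>> step_arm(commands=[[0.0001,0,-0.0006,0,0,0],[0.0002,0,-0.0012,0,0,0],[0.0003,0,-0.0018,0,0,0],[0.0004,0,-0.0024,0,0,0],[0.0005,0,-0.003,0,0,0]])

```text
t: 8.3
tcp_pos: [0.4775, -0.0411, 0.1162]
tool_rot: [-0.016, 0.027, 1.0, -0.0]
wrist_force: [-0.8, -0.2, -0.2]
gripper_width: 0.0132
```

```bash
python3 - <<'E'
from h import *
s=arm.state(); snap('wrist','w9');print(s['t'],s['tcp_pos'],s['tool_rot'],s['wrist_force'],s['wrist_torque'])
s=cv2.imread('pics/w9.png')
cv2.imwrite('pics/w9z.png',cv2.resize(s[190:290,270:370],None,fx=6,fy=6,interpolation=cv2.INTER_CUBIC))
E
```

```text
8.3 [ 0.47749474 -0.04105407  0.11623121] [-1.58448221e-02  2.71906337e-02  9.99504591e-01 -4.27944928e-04] [-0.8381146  -0.22319191 -0.24490449] [-0.0055464   0.14718767  0.04965584]
```

View pics/w9z.png

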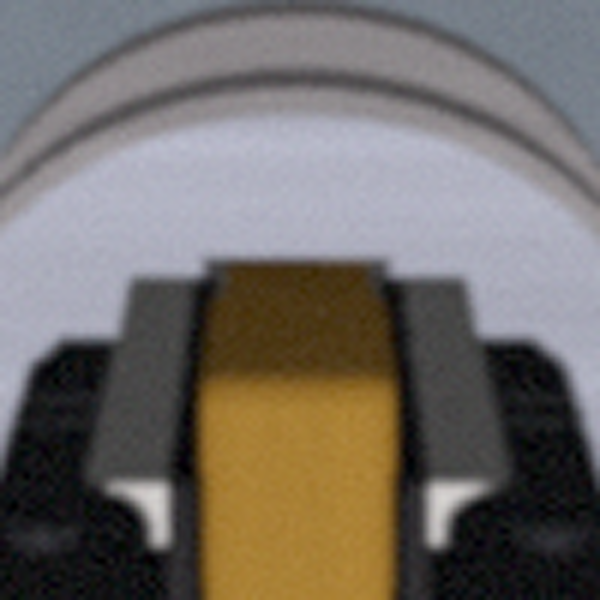

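>>> step_arm(commands=[[0.0001,0,-0.0004,0,0,0],[0.0001,0,-0.0008,0,0,0],[0.0002,0,-0.0012,0,0,0],[0.0003,0,-0.0016,0,0,0],[0.0003,0,-0.002,0,0,0]])

```text
t: 8.98
tcp_pos: [0.4777, -0.041, 0.1142]
tool_rot: [-0.016, 0.027, 1.0, -0.0]
wrist_force: [-2.0, 0.4, 0.3]
gripper_width: 0.013
```

>>> step_arm(commands=[[0.0001,0,-0.0004,0,0,0],[0.0001,0,-0.0008,0,0,0],[0.0002,0,-0.0012,0,0,0],[0.0003,0,-0.0016,0,0,0],[0.0003,0,-0.002,0,0,0]])

```text
t: 9.6
tcp_pos: [0.4782, -0.041, 0.1123]
tool_rot: [-0.016, 0.027, 1.0, -0.0]
wrist_force: [-3.0, 0.9, 0.9]
gripper_width: 0.0133
```

```bash
python3 - <<'E'
from h import *
s=arm.state(); snap('wrist','w10');print(s['t'],s['tcp_pos'],s['tool_rot'],s['wrist_force'],s['wrist_torque'])
s=cv2.imread('pics/w10.png')
cv2.imwrite('pics/w10z.png',cv2.resize(s[190:290,270:370],None,fx=6,fy=6,interpolation=cv2.INTER_CUBIC))
E
```

```text
9.6 [ 0.47816511 -0.04102801  0.11225585] [-1.57775670e-02  2.71589611e-02  9.99506522e-01 -4.14716155e-04] [-2.95136495  0.91254613  0.86123136] [ 0.00581393  0.7768933  -0.00450624]
```

View pics/w10z.png

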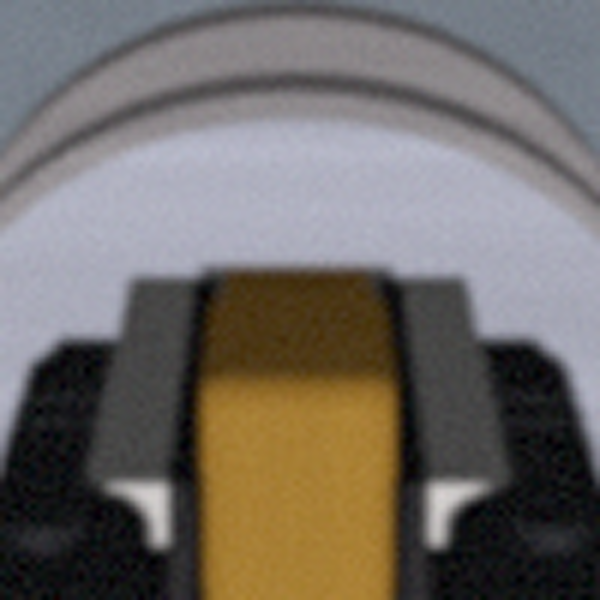

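>>> step_arm(commands=[[-0.0002,0,0,0,0,0],[-0.0004,0,0,0,0,0],[-0.0006,0,0,0,0,0],[-0.0006,0,0,0,0,0],[-0.0006,0,0,0,0,0]])

```text
t: 10.28
tcp_pos: [0.478, -0.0411, 0.1124]
tool_rot: [-0.015, 0.027, 1.0, -0.0]
wrist_force: [-0.5, 0.3, -2.0]
gripper_width: 0.0126
```

```bash
python3 - <<'E'
from h import *
s=arm.state(); print(s['t'],s['tcp_pos'],s['wrist_force'],s['wrist_torque'])
E
```

```text
10.275 [ 0.47795393 -0.04106603  0.11240597] [-0.5279036   0.27472604 -1.95749131] [ 0.05450184  0.12973252 -0.0065666 ]
```

>>> step_arm(commands=[[0,0,-0.0006,0,0,0],[0,0,-0.0012,0,0,0],[0,0,-0.0018,0,0,0],[0,0,-0.0024,0,0,0],[0,0,-0.003,0,0,0]])

```text
t: 10.9
tcp_pos: [0.4778, -0.0411, 0.1093]
tool_rot: [-0.016, 0.027, 1.0, -0.0]
wrist_force: [-0.8, -0.2, -1.4]
gripper_width: 0.013
```

```bash
python3 - <<'E'
from h import *
s=arm.state(); print(s['t'],s['tcp_pos'],s['wrist_force'],s['wrist_torque'])
E
```

```text
10.9 [ 0.47778918 -0.04107111  0.10929345] [-0.76633504 -0.17862324 -1.39880825] [-0.01818851 -0.04451357 -0.02797381]
```

>>> step_arm(commands=[[0,0,-0.0006,0,0,0],[0,0,-0.0012,0,0,0],[0,0,-0.0018,0,0,0],[0,0,-0.0024,0,0,0],[0,0,-0.003,0,0,0]])

```text
t: 11.52
tcp_pos: [0.4779, -0.0411, 0.1066]
tool_rot: [-0.015, 0.027, 1.0, -0.0]
wrist_force: [-0.4, 0.8, 2.3]
gripper_width: 0.0132
```

```bash
python3 - <<'E'
from h import *
s=arm.state(); print(s['t'],s['tcp_pos'],s['wrist_force'],s['wrist_torque'])
E
```

```text
11.525 [ 0.4779074  -0.04108049  0.10656018] [-0.4294556   0.83035276  2.34827828] [-0.0482801   0.05797674 -0.04437892]
```

>>> step_arm(commands=[[0,0,-0.0002,0,0,0],[0.0001,0,-0.0004,0,0,0],[0.0001,0,-0.0006,0,0,0],[0.0001,0,-0.0008,0,0,0],[0.0001,0,-0.0008,0,0,0]])

```text
t: 12.15
tcp_pos: [0.478, -0.0411, 0.1057]
tool_rot: [-0.015, 0.027, 1.0, -0.0]
wrist_force: [-0.3, 0.3, 4.3]
gripper_width: 0.0126
```

```bash
python3 - <<'E'
from h import *
s=arm.state(); print(s['t'],s['tcp_pos'],s['wrist_force'],s['wrist_torque'])
E
```

```text
12.15 [ 0.47797351 -0.0410878   0.105728  ] [-0.25413902  0.25575013  4.29398461] [-0.01519982  0.06144144 -0.01486998]
```

>>> step_arm(commands=[[0,0,-0.0002,0,0,0],[0.0001,0,-0.0004,0,0,0],[0.0001,0,-0.0006,0,0,0],[0.0001,0,-0.0008,0,0,0],[0.0001,0,-0.0008,0,0,0]])

```text
t: 12.78
tcp_pos: [0.4781, -0.0411, 0.1051]
tool_rot: [-0.015, 0.027, 1.0, -0.0]
wrist_force: [-0.2, 0.7, 7.2]
gripper_width: 0.0128
```

```bash
python3 - <<'E'
from h import *
s=arm.state(); print(s['t'],s['tcp_pos'],s['wrist_force'],s['wrist_torque'])
E
```

```text
12.775 [ 0.47805914 -0.04107882  0.10512897] [-0.1855069   0.70930483  7.2090639 ] [-0.03535317  0.24348686  0.03449294]
```

>>> step_arm(commands=[[0,0,-0.0002,0,0,0],[0.0001,0,-0.0003,0,0,0],[0.0001,0,-0.0004,0,0,0],[0.0001,0,-0.0004,0,0,0],[0.0001,0,-0.0004,0,0,0]])

```text
t: 13.4
tcp_pos: [0.4781, -0.0411, 0.1049]
tool_rot: [-0.015, 0.027, 1.0, -0.0]
wrist_force: [-1.1, 0.1, 9.7]
gripper_width: 0.0128
```

```bash
python3 - <<'E'
from h import *
s=arm.state(); print(s['t'],s['tcp_pos'],s['wrist_force'],s['wrist_torque'])
snap('wrist','w11'); print(arm.state()['wrist_force'])
s=cv2.imread('pics/w11.png')
cv2.imwrite('pics/w11z.png',cv2.resize(s[190:320,250:390],None,fx=5,fy=5,interpolation=cv2.INTER_CUBIC))
E
```

```text
13.4 [ 0.47813678 -0.04107475  0.10490902] [-1.10002428  0.08539776  9.69929943] [-0.0141657   0.43454879 -0.02235511]
[-1.88241741  0.77044054  8.87764108]
```

View pics/w11z.png

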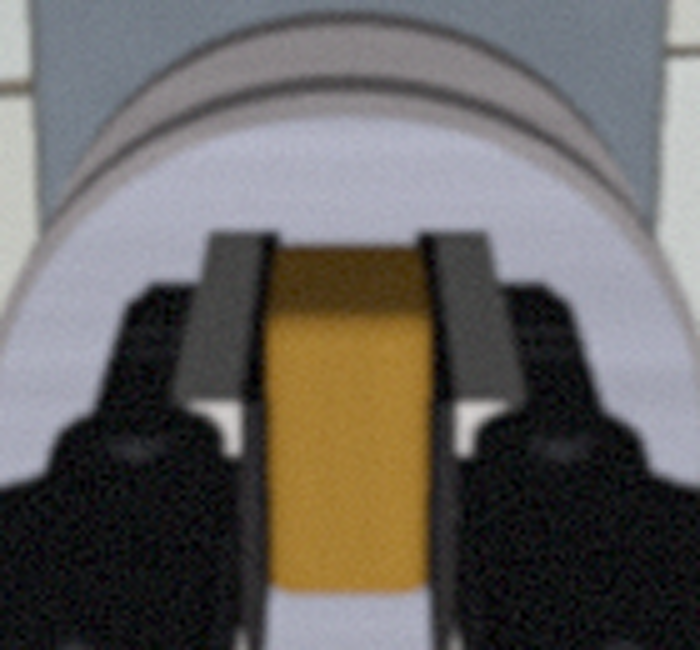

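>>> step_arm(commands=[[0,0,0.0008,0,0,0],[0,0,0.0008,0,0,0],[0,0,0.0008,0,0,0],[0,0,0.0008,0,0,0],[0,0,0.0008,0,0,0]], claw=-0.2)

```text
t: 14.08
tcp_pos: [0.4779, -0.041, 0.105]
tool_rot: [-0.016, 0.027, 1.0, -0.0]
wrist_force: [-0.6, -0.0, 0.3]
gripper_width: 0.0512
```

```bash
python3 - <<'E'
from h import *
s=arm.state(); print(s['t'],s['tcp_pos'],s['wrist_force'],s['wrist_torque'],s['gripper_width'])
snap('wrist','w12'); snap('side','s12')
s=cv2.imread('pics/w12.png')
cv2.imwrite('pics/w12z.png',cv2.resize(s[190:320,250:390],None,fx=5,fy=5,interpolation=cv2.INTER_CUBIC))
s=cv2.imread('pics/s12.png')
cv2.imwrite('pics/s12z.png',cv2.resize(s[120:240,330:440],None,fx=5,fy=5,interpolation=cv2.INTER_CUBIC))
E
```

```text
14.075 [ 0.47787867 -0.04103537  0.10501571] [-0.62035124 -0.00377534  0.28280056] [ 0.07740019 -0.03623673  0.00393431] 0.051205953566619083
```

View pics/w12z.png

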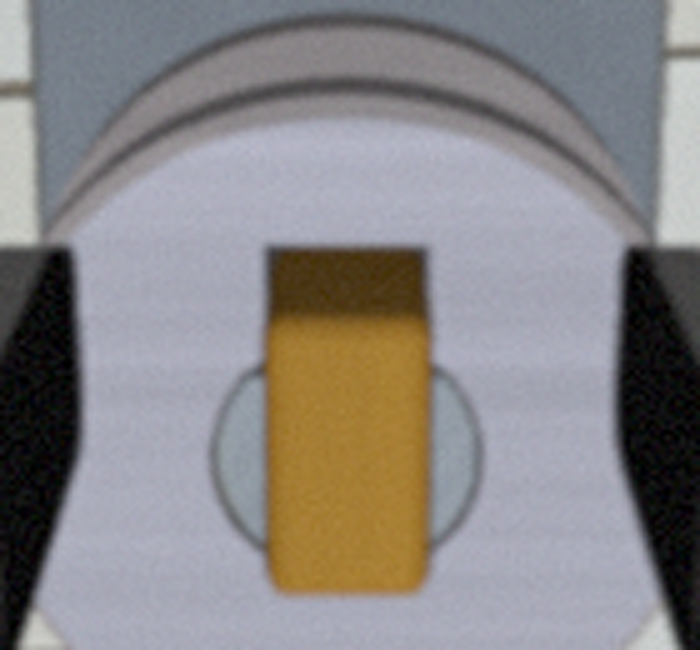

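View pics/s12z.png

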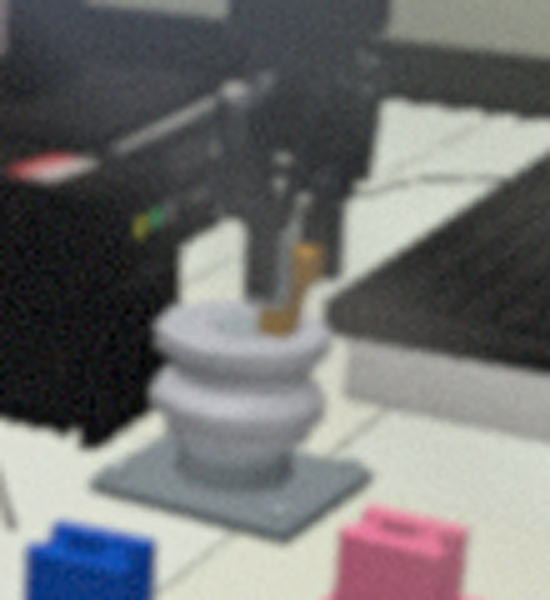

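>>> step_arm(commands=[[0,0,0.01,0,0,0],[0,0,0.03,0,0,0],[0,0,0.045,0,0,0],[0.003,0,0.05,0,-1.8,0],[0.003,0,0.05,0,-1.8,0]])

```text
t: 14.8
tcp_pos: [0.4809, -0.0411, 0.1555]
tool_rot: [0.001, 0.027, 1.0, -0.0]
wrist_force: [-1.7, 0.2, -0.5]
gripper_width: 0.0509
```

>>> step_arm(commands=[[0,0,0,0,0,0],[0,0,0,0,0,0],[0,0,0,0,0,0],[0,0,0,0,0,0],[0,0,0,0,0,0]], claw=1)

```text
t: 15.42
tcp_pos: [0.4809, -0.0411, 0.155]
tool_rot: [-0.0, 0.027, 1.0, 0.0]
wrist_force: [0.3, -1.2, -0.2]
gripper_width: -0.0001
```

```bash
python3 - <<'E'
from h import *
s=arm.state(); print(s['t'],s['tcp_pos'],s['wrist_force'],s['wrist_torque'],s['gripper_width'])
snap('wrist','w13'); snap('side','s13'); snap('top','t13')
s=cv2.imread('pics/s13.png')
cv2.imwrite('pics/s13z.png',cv2.resize(s[120:240,330:440],None,fx=5,fy=5,interpolation=cv2.INTER_CUBIC))
E
```

```text
15.425 [ 0.48094427 -0.04105029  0.15500014] [ 0.2984206  -1.17893646 -0.2377823 ] [0.01391553 0.02184861 0.00450586] -0.00014342313838150165
```

View pics/w13.png

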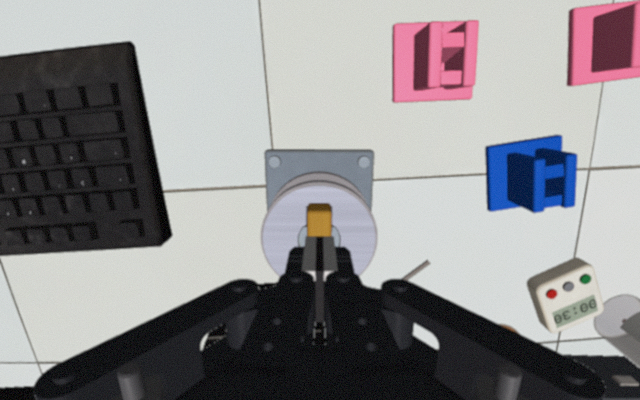

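View pics/s13z.png

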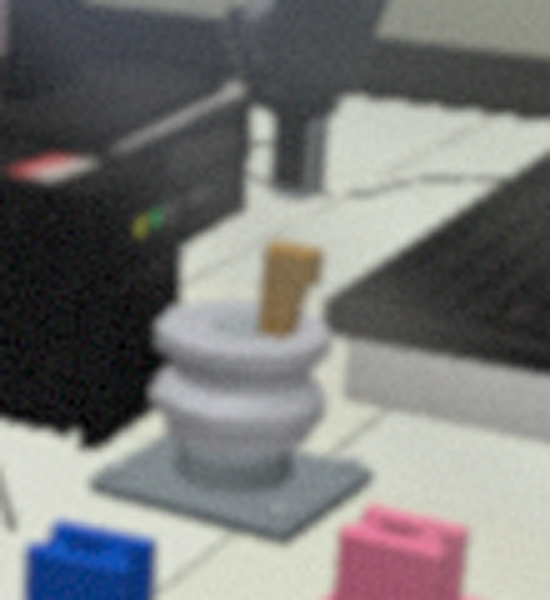

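>>> step_arm(commands=[[0,0,-0.007,0,0,0],[0,0,-0.014,0,0,0],[0,0,-0.019,0,0,0],[0,0,-0.021,0,0,0],[0,0,-0.021,0,0,0]])

```text
t: 16.2
tcp_pos: [0.4808, -0.041, 0.1339]
tool_rot: [-0.0, 0.027, 1.0, 0.0]
wrist_force: [0.4, -0.6, -0.3]
gripper_width: -0.0002
```

>>> step_arm(commands=[[0,0,-0.0003,0,0,0],[0,0,-0.0006,0,0,0],[0,0,-0.0009,0,0,0],[0,0,-0.0012,0,0,0],[0,0,-0.0012,0,0,0]])

```text
t: 16.82
tcp_pos: [0.4809, -0.0411, 0.1329]
tool_rot: [-0.0, 0.027, 1.0, -0.0]
wrist_force: [-0.6, 0.2, -0.3]
gripper_width: 0.0003
```

>>> step_arm(commands=[[0,0,-0.0003,0,0,0],[0,0,-0.0006,0,0,0],[0,0,-0.0009,0,0,0],[0,0,-0.0012,0,0,0],[0,0,-0.0012,0,0,0]])

```text
t: 17.45
tcp_pos: [0.4809, -0.0411, 0.1317]
tool_rot: [-0.0, 0.027, 1.0, -0.0]
wrist_force: [0.5, 0.4, -0.4]
gripper_width: -0.0001
```

>>> step_arm(commands=[[0,0,-0.0002,0,0,0],[0,0,-0.0004,0,0,0],[0,0,-0.0006,0,0,0],[0,0,-0.0008,0,0,0],[0,0,-0.0008,0,0,0]])

```text
t: 18.08
tcp_pos: [0.481, -0.0411, 0.1309]
tool_rot: [0.0, 0.027, 1.0, 0.0]
wrist_force: [-0.8, 0.8, 0.8]
gripper_width: 0.0002
```

>>> step_arm(commands=[[0,0,-0.0002,0,0,0],[0,0,-0.0003,0,0,0],[0,0,-0.0005,0,0,0],[0,0,-0.0006,0,0,0],[0,0,-0.0006,0,0,0]])

```text
t: 18.7
tcp_pos: [0.4814, -0.0411, 0.1308]
tool_rot: [0.0, 0.027, 1.0, -0.0]
wrist_force: [-0.6, 0.4, 6.5]
gripper_width: 0.0
```

>>> step_arm(commands=[[0,0,-0.0001,0,0,0],[0,0,-0.0002,0,0,0],[0,0,-0.0003,0,0,0],[0,0,-0.0003,0,0,0],[0,0,-0.0003,0,0,0]])

```text
t: 19.32
tcp_pos: [0.4816, -0.0411, 0.1308]
tool_rot: [0.001, 0.027, 1.0, -0.0]
wrist_force: [-0.6, 0.8, 8.1]
gripper_width: 0.0002
```

```bash
python3 - <<'E'
from h import *
s=arm.state(); print(s['t'],s['tcp_pos'],s['wrist_force'],s['wrist_torque'])
E
```

```text
19.325 [ 0.48156766 -0.04113031  0.13084748] [-0.56474341  0.75308272  8.08606284] [-0.03182295  0.29322501 -0.02797849]
```

>>> step_arm(commands=[[0,0,-0.0001,0,0,0],[0,0,-0.0002,0,0,0],[0,0,-0.0003,0,0,0],[0,0,-0.0003,0,0,0],[0,0,-0.0003,0,0,0]])

```text
t: 19.95
tcp_pos: [0.4818, -0.0411, 0.1308]
tool_rot: [0.001, 0.027, 1.0, -0.0]
wrist_force: [-0.6, 0.1, 9.1]
gripper_width: -0.0001
```

```bash
python3 - <<'E'
from h import *
s=arm.state(); print(s['t'],s['tcp_pos'],s['wrist_force'],s['wrist_torque'])
E
```

```text
19.95 [ 0.48176273 -0.0411312   0.13076672] [-0.56770125  0.08441737  9.09600155] [0.01401617 0.33432021 0.02128447]
```

>>> step_arm(commands=[[0,0,-0.0001,0,0,0],[0,0,-0.0002,0,0,0],[0,0,-0.0003,0,0,0],[0,0,-0.0004,0,0,0],[0,0,-0.0004,0,0,0]])

```text
t: 20.58
tcp_pos: [0.4819, -0.0412, 0.1305]
tool_rot: [0.001, 0.027, 1.0, -0.0]
wrist_force: [-1.7, 0.2, 10.5]
gripper_width: -0.0003
```

```bash
python3 - <<'E'
from h import *
s=arm.state(); print(s['t'],s['tcp_pos'],s['wrist_force'],s['wrist_torque'])
E
```

```text
20.575 [ 0.48187711 -0.04115603  0.13052492] [-1.74621117  0.21612986 10.48431552] [ 0.03850545  0.46025627 -0.00864515]
```

>>> step_arm(commands=[[0,0,-0.0001,0,0,0],[0,0,-0.0002,0,0,0],[0,0,-0.0003,0,0,0],[0,0,-0.0003,0,0,0],[0,0,-0.0003,0,0,0]])

```text
t: 21.2
tcp_pos: [0.4819, -0.0411, 0.1303]
tool_rot: [0.001, 0.027, 1.0, -0.0]
wrist_force: [-2.4, 0.3, 10.8]
gripper_width: 0.0004
```

```bash
python3 - <<'E'
from h import *
s=arm.state(); print(s['t'],s['tcp_pos'],s['wrist_force'],s['wrist_torque'])
E
```

```text
21.2 [ 0.48192205 -0.04114575  0.13033464] [-2.41594768  0.34278036 10.80050028] [ 0.04994338  0.47398721 -0.02680355]
```

>>> step_arm(commands=[[-0.0002,0,-0.0001,0,0,0],[-0.0003,0,-0.0002,0,0,0],[-0.0004,0,-0.0003,0,0,0],[-0.0004,0,-0.0003,0,0,0],[-0.0004,0,-0.0003,0,0,0]])

```text
t: 21.82
tcp_pos: [0.4817, -0.0412, 0.1302]
tool_rot: [0.001, 0.027, 1.0, -0.0]
wrist_force: [-1.5, 0.4, 13.3]
gripper_width: -0.0001
```

```bash
python3 - <<'E'
from h import *
s=arm.state(); print(s['t'],s['tcp_pos'],s['wrist_force'],s['wrist_torque'])
E
```

```text
21.825 [ 0.48173967 -0.04115616  0.13021509] [-1.5371604   0.40290344 13.31338438] [ 0.0275657   0.47203399 -0.00894688]
```

```bash
python3 - <<'E'
from h import *
for i in range(4):
    arm.camera('side'); s=arm.state(); print(s['t'],s['tcp_pos'],s['wrist_force'])
E
```

```text
21.875 [ 0.48171763 -0.04118212  0.1301996 ] [-2.25358584  0.07711933 11.88692195]
21.925 [ 0.48177363 -0.04117931  0.13023606] [-2.75457817  0.82797986 12.7429336 ]
21.975 [ 0.48174217 -0.0411603   0.13021296] [-1.45854266 -0.39119812 12.88520198]
22.025 [ 0.48177103 -0.04116454  0.13022309] [-2.35918957  0.87106696 12.06166265]
```

>>> step_arm(commands=[[0,0,0.002,0,0,0],[0,0,0.01,0,0,0],[0,0,0.03,0,0,0],[0,0,0.06,0,0,0],[0,0,0.1,0,0,0]])

```text
t: 22.65
tcp_pos: [0.4796, -0.041, 0.229]
tool_rot: [-0.001, 0.027, 1.0, 0.0]
wrist_force: [1.0, -1.1, 0.7]
gripper_width: 0.0003
```

>>> step_arm(commands=[[-0.01,0.03,0,0,0,0],[-0.02,0.06,0,0,0,0],[-0.03,0.09,0,0,0,0],[-0.03,0.09,0,0,0,0],[-0.03,0.09,0,0,0,0]])

```text
t: 23.28
tcp_pos: [0.4507, 0.0487, 0.2288]
tool_rot: [0.0, 0.027, 1.0, -0.0]
wrist_force: [-0.3, -0.1, 0.1]
gripper_width: -0.0
```

```bash
python3 - <<'E'
from h import *
s=arm.state(); print(s['t'],s['tcp_pos'],s['wrist_force'])
snap('wrist','w14'); snap('side','s14'); snap('top','t14')
a=cv2.imread('pics/s14.png'); b=cv2.imread('pics/t14.png')
A=cv2.resize(a[150:240,330:440],(396,324),interpolation=cv2.INTER_CUBIC);B=cv2.resize(b[170:260,360:470],(396,324),interpolation=cv2.INTER_CUBIC)
cv2.imwrite('pics/f14.png',np.hstack([A,B]))
t0=load('top0')['im'];t1=load('t14')['im']; d=cv2.absdiff(t0,t1).max(2)>60
n,l,st,c=cv2.connectedComponentsWithStats(d.astype(np.uint8)); print([s.tolist() for s in st[1:] if s[4]>12])
E
```

```text
23.275 [0.45069933 0.04865105 0.22880419] [-0.34640074 -0.14629174  0.07248935]
[[351, 89, 226, 311, 32808], [480, 100, 11, 5, 41], [320, 213, 8, 13, 87], [527, 212, 9, 17, 36], [537, 213, 7, 16, 31], [543, 213, 4, 7, 17], [549, 312, 72, 88, 2702], [22, 378, 95, 22, 840], [17, 393, 28, 7, 109]]
```

View pics/f14.png

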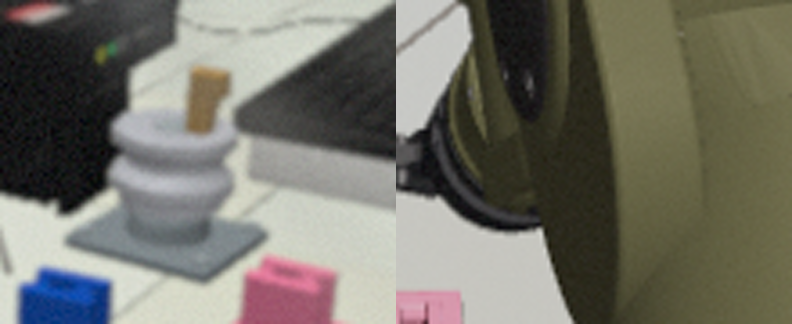

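View pics/w14.png

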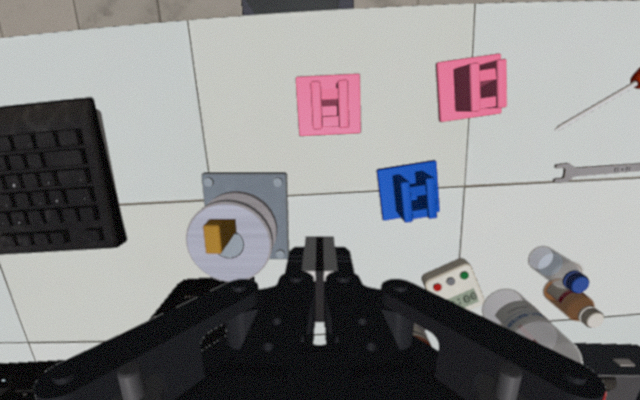

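View pics/s14.png

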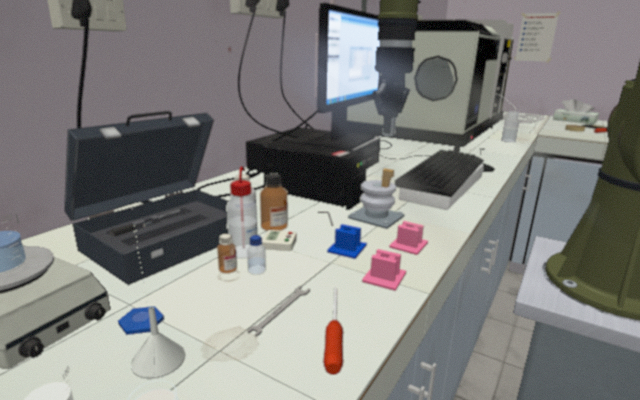

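```bash
python3 -c "
from rig import arm
print(arm.finish_job(), arm.state()['t'])"
```

```text
the job is handed in; nothing more can be done
the job is handed in; nothing more can be done
```

I took the brass key out of the blue holder and started it thin end down in the pulley's keyway, with its straight side to the shaft and the overhanging head outward. I let it go while it was wedged, then pressed the head down with the shut fingers. The job was handed in with about 23 s on the clock.

**Push:** The last press held at about 12.9 N (five readings gave raw values of 11.9 to 13.3 N, and the sensor reads about 0.3 N low when unloaded). No reading reached 18 N. The push grew by about 8 N per mm, as expected once the shaft's play is taken up, and the tip ended about 45 mm below the pulley's top.

**Final pictures:** The key stands upright on its own with the robot clear of it. In the side view the other things on the bench look where they were. The arm hid the stand in the last top view, so that camera could not confirm the key.

**What did not go to plan:**
- The key was about 2° off upright in the grip, so I tilted the tool to correct it before inserting.
- During insertion the tip leaned on the shaft's flat with about 3 N sideways, so I backed it off 0.6 mm.
- About 2 N of sideways force remained during the final press.

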